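Clamp the tube rack on the shaker

ROBOT

A 6-joint arm with a two-finger parallel gripper is mounted at the origin on the work surface. World frame = base frame: x ahead of the robot, y to its left, z up, the work surface at z = 0. Lengths are in mm, angles in rad, forces in N, time in s.
With the tool pointing down it reaches from about 275 to 825 mm from the base axis. Payload 5.2 kg.
Tool frame: the origin (TCP) lies at the very end of the fingers, on their centre line; the grasp point (between the pads) lies 19 mm behind it; z points along the fingers, y is the line along which they close (so a half turn about z gives the same grasp; the last joint's range is limited). The gripper opens to 93 mm and grips with 3 to 60 N. Pads are 15 mm wide; open, the fingers measure 128 mm over their backs; the gripper's body (75 mm by 188 mm) begins 65 mm behind the grasp point.
Start: joints at [1.032, 0.259, 1.535, -0, 1.348, -0.203], TCP at [181.217, 519.293, 190.553] pointing down, gripper open.
Joint ranges: [-3.14, 3.14], [-0.91, 2.08], [0.19, 2.58], [-1.22, 4.36], [0.22, 2.71], [-3.12, 3.12]. Speed limits (rad/s): [2.57, 2.57, 3.14, 3.14, 3.14, 3.14].

INTERFACE

Orientations are given as a unit quaternion [w, x, y, z].
In Python, from station import robot, vision gives the robot as it stands.
- The arm moves only by the tool drive_tool, never from a script. Its argument "plan" is a list that holds one entry, the list of rows, each a list of 6 numbers: the shift along the tool's x, y, z as a fraction of full scale, then the turn, a rotation vector about the tool's x, y, z as a fraction of full scale. In form: [[[x, y, z, rx, ry, rz], ...]]. A call has 1 to 20 rows; each row is the pose to reach, as a shift and turn from the pose commanded when the call began, along the tool's axes at that moment; what a row does not reach only later rows make up. Full scale, the value 1, is 12 cm for a shift and 90 degrees for a turn. A row lasts 1/8 s, in which the tool goes at most 62.5 mm and 10.7 degrees, less where a joint would pass 70% of its speed; a pose out of reach is approached as far as the arm can. A call with a number of a shift or a turn outside -1 to 1 is refused whole. A call with a gripper value outside its range is refused whole. "gripper" is the opening, from 0 (shut) to 1 (fully open), set as the call begins (left out, the last holds). The fingers move at their own pace and stop on an object; "newtons" is the grip in N (left out, the last holds). Time passes only in rows, so rows that repeat a pose let the fingers close. It gives the time, the measured TCP pose, the force, the opening and the grip force at its end, in the units of the state.
- robot.get_obs(): the state, without advancing time (a new reading comes with each control period).
- vision.get_image(name): name is "side" or "top"; returns (picture, depth): 480x640x3 uint8, red, green, blue; 480x640 float32, mm along the optical axis (not along the pixel's ray), 0 where there is no reading.
- vision.get_calibration(name): a dict with "fx", "fy", "cx", "cy" (pixels), "k1" (the pictures are not rectified: a ray, as slopes to the right and down, at radius r is drawn at 1 + k1 r^2 times it, then the intrinsics apply), "camera_from_world" (4x4, takes a point from world to camera coordinates). Camera axes: x right, y down, z forward; pixel columns grow to the right and rows downward; lengths in mm; the calibration is good to about 2 mm. A picture is of the moment at which its call begins. get_calibration takes no time and is no camera call.
- robot.finish_job(): hands the job in; it is judged then, once.
Trained networks look in the newest picture that a camera, given by its name, has taken for a name from the list of things; names that differ only in an ending like _2 or _b are one class to them, and where a whole thing is asked for, a point or a joint stands for the part that bears it (a point fixed in the world has none). Each returns a list of dicts, best first, with "score" (0 to 1); they miss things now and then, are a little off and sometimes report something else, mostly with a low value. They report only what shows in the picture. A call takes as long as a camera call. They do not tell look-alikes from the thing itself.
- vision.search_frame(camera, target): "centre" ([column, row] in pixels, amid what is visible of it).
- vision.tip_of(camera, target): "centre" ([column, row] in pixels: a listed point, or the origin of a listed thing).
The state is a dict: "t": time; "joint_positions": joint angles; "dq": joint speeds; "joint_torque": joint torques, N m; "eef_pos": TCP position; "tcp_rot": TCP orientation; "force": force on the tool from outside, world axes, zero at the start; "torque": the same for the moment, N m; "gripper_width": opening from 0.0 (shut) to 1.0 (fully open); "gripper_force": force on a finger pad.
Only numpy, scipy, OpenCV 4.12 (cv2) and the standard library are available. Lean on these libraries where they do the work, as an engineer would, in place of code of your own. Each camera call takes 0.05 s, during which the arm holds its last target. There are 200 camera calls.

TASK

Clamp the tube rack on the shaker: push the strap with a finger so that it swings across the tube caps, fully home against its stop, and only then push the cam lever at the strap's far end all the way down until it is level. Do not lift or shift the rack, and leave the other things on the bench where they stand.

Things in the scene. Friction and masses are not known exactly. Their poses are not given: they have to be found in the camera images.
- shaker: tube shaker, fixed to the bench: low white housing 170 x 270 mm with an aluminium deck whose top is 46 mm up. Origin: centre of its underside; z up; long side along its y; its front is -x. At y = -95 mm stands the strap's pivot post; at y = +100 mm the catch post (x 11 to 29 mm, y 85 to 115 mm, up to 195 mm above the bench), against which the strap stops.
- strap (a joint): angle of the strap about its upright pivot. 0: the strap points to the shaker's -x (wide open, clear of the rack); it grows clockwise seen from above; 1.571 is fully home: the strap points to the shaker's +y, lies over the tube caps and meets the stop. It stays where it is left; about 1.2 N pushed at strap_mid moves it.
- strap_pivot (a point): on the strap's upright pivot axis, 149 mm above the bench
- strap_mid (a point): point on the strap 105 mm from the pivot axis, 154 mm above the bench; moves with the strap. The strap is a straight steel bar 14 mm wide, from the pivot to 202 mm out, its top at 165 mm and its steel's underside at 143 mm above the bench, with a rubber pad under it down to 133 mm where it crosses the rack. Its axes turn with it: the bar runs from the pivot along its -x; the side to push is its -y side, and it travels towards its +y.
- strap_end (a point): the same bar, 200 mm from the pivot axis
- lever (a joint): angle of the cam lever: 0 standing nearly upright (75 degrees above level), growing as it is pushed down; 1.309 is fully down, level, pointing to the shaker's +y. It stays where it is left; about 3 N at its end moves it.
- cam_pivot (a point): centre of the lever's level hinge pin, which runs along the shaker's x, 180 mm above the bench, over the strap's closed end. The round cam on it is 24 mm across and 18 mm wide.
- lever_end (a point): middle of the lever's paddle, 78 mm from the hinge pin, in mid-thickness; moves with the lever. The lever is a dark steel bar 14 mm wide and 8 mm thick that runs straight from the pin to 91 mm out; the paddle is the last 26 mm, 24 mm wide.
- rack: white tube rack 56 x 124 mm with ten capped tubes, loose on the deck, 85 mm tall: its cap tops are 131 mm above the bench. Origin: centre of its underside; its long side lies along the shaker's y.
- dropper_a: dropper bottle, white, 28 mm wide, 56 mm tall, stands in front of the shaker, in part under the path of the strap; origin under its centre
- dropper_b: second dropper bottle like the first
- carton: reagent carton 50 x 75 x 85 mm tall; origin under its centre
- canister: black cylinder 48 mm wide, 105 mm tall; origin under its centre
- jar: amber screw jar 56 mm wide, 90 mm tall; origin under its centre
- beaker: glass beaker 64 mm wide, 85 mm tall; origin under its centre
- wash_bottle: white bottle 60 mm wide, 165 mm tall; origin under its centre
- slide_box: flat grey slide box 100 x 55 x 28 mm; origin under its centre
There are look-alikes about, which are no part of the job. Leave any red or yellow look-alike of the rack alone.

How it is judged:
By the outcome, as a careful person would: the job done as asked, in the order asked, and still so for the second after the job is handed in, with the robot touching nothing.
It also fails if it takes over 51 s, if anything falls off the work surface, if the arm or the gripper's body presses on something with over 40 N, if the wrist force passes 120 N, or if a joint passes its speed limit or range.

## Working session

There is one attempt and no reset: what is moved stays moved. The work goes in short steps, Python scripts to look and compute and a tool call to move; the robot and the scene stay as the last step left them, time stands still between calls to the robot, and variables do not carry over. Pictures are saved under pics/ and viewed, at most 10 in all, crops included, and the job is handed in when it is done.

Besides the shell and the picture viewer there is one more tool, called after ">>>" by a JSON object that holds its "op" and its "data", one argument or row to a line. drive_tool: Moves the arm, as the interface text tells. Its arguments: {"type":"object","properties":{"plan":{"type":"array","items":{"type":"array","items":{"type":"array","items":{"type":"number","minimum":-1,"maximum":1}}}},"gripper":{"type":"number"},"newtons":{"type":"number"}},"required":["plan"]}

```bash
mkdir -p pics; cat > h.py <<'E'
import numpy as np, cv2
from station import robot, vision
def world(cam,uv,z=None,d=None):
    c=vision.get_calibration(cam);u=(uv[0]-c["cx"])/c["fx"];v=(uv[1]-c["cy"])/c["fy"]
    x,y=u,v
    for _ in range(20):
        r2=x*x+y*y; x,y=u/(1+c["k1"]*r2),v/(1+c["k1"]*r2)
    T=np.linalg.inv(np.array(c["camera_from_world"]));o=T[:3,3];r=T[:3,:3]@np.array([x,y,1])
    s=d if d is not None else (z-o[2])/r[2]
    return o+s*r
def pix(cam,p):
    c=vision.get_calibration(cam);q=np.array(c["camera_from_world"])@np.append(p,1);x,y=q[:2]/q[2];k=1+c["k1"]*(x*x+y*y)
    return np.array([c["cx"]+c["fx"]*x*k,c["cy"]+c["fy"]*y*k])
E
cat > a.py <<'E'
from h import *
for cam in("top","side"):
    im,dp=vision.get_image(cam);cv2.imwrite(f"pics/{cam}0.png",im[:,:,::-1]);np.save(f"{cam}0.npy",dp)
    for n,z in(("strap_pivot",149),("strap_mid",154),("strap_end",154),("cam_pivot",180),("lever_end",255),("rack",46),("shaker",0),("dropper_a",0)):
        for r in vision.tip_of(cam,n)[:2]:
            print(cam,n,round(r["score"],2),np.round(r["centre"]),np.round(world(cam,r["centre"],z=z)))
o=robot.get_obs();print(o["t"],o["eef_pos"],o["tcp_rot"],o["force"])
E
python3 a.py
```

```text
top strap_pivot 0.65 [383. 241.] [ 592. -166.  149.]
top strap_pivot 0.35 [320. 284.] [467.  23. 149.]
top strap_mid 0.67 [379. 274.] [ 493. -152.  154.]
top strap_end 0.82 [366. 303.] [ 409. -109.  154.]
top cam_pivot 0.93 [321. 237.] [601.  16. 180.]
top cam_pivot 0.46 [368. 304.] [ 404. -114.  180.]
top lever_end 0.57 [308. 229.] [609.  53. 255.]
top lever_end 0.26 [320. 238.] [584.  20. 255.]
top rack 0.87 [350. 245.] [603. -76.  46.]
top rack 0.71 [339. 182.] [810. -45.  46.]
top shaker 0.97 [349. 249.] [597. -76.   0.]
top dropper_a 0.56 [346. 288.] [472. -63.   0.]
top dropper_a 0.45 [320. 287.] [476.  20.   0.]
side strap_pivot 0.7 [367. 283.] [ 594. -172.  149.]
side strap_mid 0.89 [323. 294.] [ 489. -142.  154.]
side strap_end 0.85 [283. 303.] [ 406. -110.  154.]
side cam_pivot 0.85 [311. 232.] [599.  21. 180.]
side lever_end 0.83 [301. 201.] [589.  51. 255.]
side rack 0.96 [259. 267.] [517. 129.  46.]
side rack 0.93 [335. 295.] [595. -75.  46.]
side shaker 0.91 [331. 310.] [587. -74.   0.]
side dropper_a 0.8 [289. 333.] [456. -70.  -0.]
side dropper_a 0.77 [280. 307.] [494.  13.   0.]
0.9 [181.23175918 519.3092655  190.58578913] [3.07045426e-05 1.67090938e-01 9.85941487e-01 2.87065273e-05] [-0.56841532  0.78118661 -0.18014373]
```

View pics/top0.png

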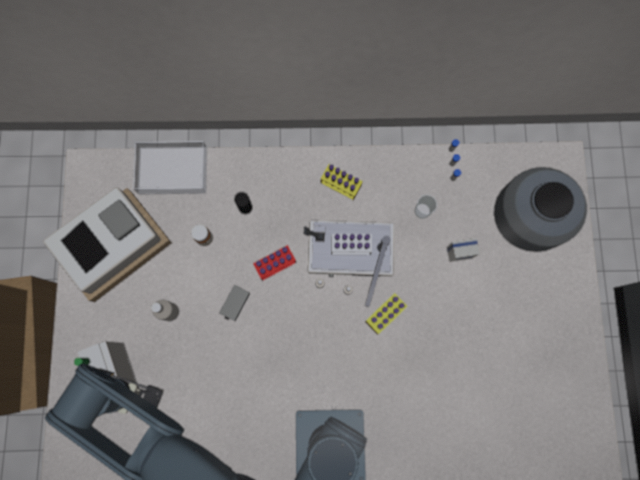

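View pics/side0.png

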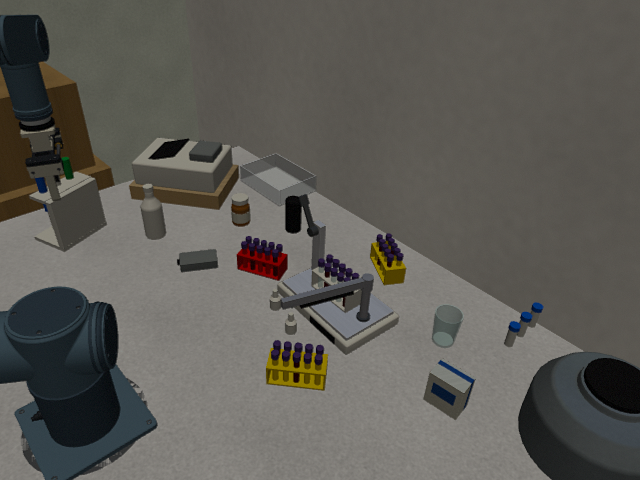

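The top view shows the strap running from its pivot at (383,241) to its end at (368,304), about 17° open. The lever stands upright at (315,235), and the droppers are at (320,285) and (347,290). The side view agrees: strap (367,283) to (283,303), lever end (301,201). I'll lift, turn and travel at about 310 mm height.

>>> {"op": "drive_tool", "data": {
  "plan": [
    [[0,0,-0.5,0,0,0],[0,0,-1,0,0,0],[0,0,-1,0,0,0.11],[0,0,-1,0,0,0.22],[0,0,-1,0,0,0.33],[0,0,-1,0,0,0.44],[0,0,-1,0,0,0.55],[0,0,-1,0,0,0.66],[0,0,-1,0,0,0.787],[0,0,-1,0,0,0.787]]
  ],
  "gripper": 0
}}

```text
t: 2.15
eef_pos: [181.2, 519.2, 310.5]
tcp_rot: [0.0, 0.707, 0.707, -0.0]
force: [-0.2, 0.1, -0.7]
gripper_width: 0.013
gripper_force: 0.0
```

>>> {"op": "drive_tool", "data": {
  "plan": [
    [[-0.5,0.4,0,0,0,0],[-1,0.8,0,0,0,0],[-1,0.8,0,0,0,0]]
  ]
}}

```text
t: 2.52
eef_pos: [278.4, 397.1, 310.7]
tcp_rot: [0.0, 0.707, 0.707, 0.0]
force: [-0.6, 1.1, 0.1]
gripper_width: 0.006
gripper_force: 0.0
```

>>> {"op": "drive_tool", "data": {
  "plan": [
    [[-0.5,0.4,0,0,0,0],[-1,0.8,0,0,0,0],[-1,0.8,0,0,0,0]]
  ]
}}

```text
t: 2.9
eef_pos: [374.5, 276.7, 310.6]
tcp_rot: [0.0, 0.707, 0.707, 0.0]
force: [0.5, -0.6, -0.9]
gripper_width: 0.005
gripper_force: 0.0
```

>>> {"op": "drive_tool", "data": {
  "plan": [
    [[-0.5,0.2,0,0,0,0],[-1,0.4,0,0,0,0],[-1,0.4,0,0,0,0]]
  ]
}}

```text
t: 3.28
eef_pos: [422.1, 155.4, 310.4]
tcp_rot: [0.0, 0.709, 0.706, -0.0]
force: [-0.0, 0.4, 0.4]
gripper_width: 0.007
gripper_force: 0.0
```

>>> {"op": "drive_tool", "data": {
  "plan": [
    [[-0.5,0.1,0,0,0,0],[-1,0.2,0,0,0,0],[-1,0.2,0,0,0,0]]
  ]
}}

```text
t: 3.65
eef_pos: [445.2, 36.2, 310.3]
tcp_rot: [0.0, 0.709, 0.706, -0.0]
force: [-0.3, 0.7, 0.1]
gripper_width: 0.006
gripper_force: 0.0
```

>>> {"op": "drive_tool", "data": {
  "plan": [
    [[-0.5,0,0,0,0,0],[-1,0,0,0,0,0],[-1,0,0,0,0,0]]
  ]
}}

```text
t: 4.03
eef_pos: [444.6, -82.6, 310.3]
tcp_rot: [-0.0, 0.708, 0.706, -0.0]
force: [-1.0, 1.0, 0.3]
gripper_width: 0.004
gripper_force: 0.0
```

>>> {"op": "drive_tool", "data": {
  "plan": [
    [[-0.5,0.2,0,0,0,0],[-0.8,0.26,0,0,0,0],[-0.8,0.26,0.4,0,0,0],[-0.8,0.26,0.8,0,0,0],[-0.8,0.26,0.9,0,0,0],[-0.8,0.26,0.9,0,0,0]]
  ]
}}

```text
t: 4.78
eef_pos: [476.2, -175.5, 203.1]
tcp_rot: [-0.0, 0.707, 0.708, 0.0]
force: [1.1, -0.7, -0.3]
gripper_width: 0.003
gripper_force: 0.0
```

```bash
cat > b.py <<'E'
from h import *
import sys
tag=sys.argv[1]
for cam in("top","side"):
    im,dp=vision.get_image(cam)
    np.save(f"{cam}{tag}.npy",dp)
    if cam=="side": cv2.imwrite(f"pics/{tag}.png",cv2.resize(im[150:390,180:500,::-1],(800,600),interpolation=cv2.INTER_CUBIC))
    for n,z in(("strap_pivot",149),("strap_mid",154),("strap_end",154),("cam_pivot",180)):
        for r in vision.tip_of(cam,n)[:1]:
            print(cam,n,round(r["score"],2),np.round(r["centre"]),np.round(world(cam,r["centre"],z=z)))
E
python3 b.py start
```

```text
top strap_pivot 0.8 [384. 240.] [ 595. -171.  149.]
top strap_mid 0.46 [377. 276.] [ 487. -144.  154.]
top strap_end 0.47 [368. 306.] [ 402. -117.  154.]
top cam_pivot 0.9 [318. 237.] [602.  25. 180.]
side strap_pivot 0.75 [367. 284.] [ 590. -177.  149.]
side strap_mid 0.92 [324. 293.] [ 492. -142.  154.]
side strap_end 0.77 [284. 304.] [ 404. -115.  154.]
side cam_pivot 0.65 [314. 230.] [609.  24. 180.]
```

View pics/start.png

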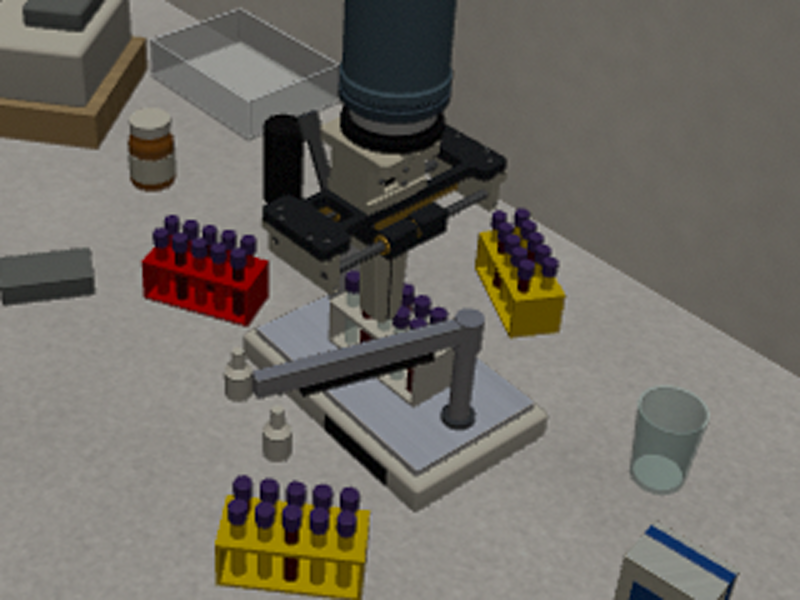

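```bash
python3 - <<'E'
from h import *
for p in ([476.2,-175.5,203.1],[593,-168,165],[404,-112,165],[0,0,0],[600,20,180]):
    q=pix("side",p);print(p,q,(q-[180,150])*2.5,pix("top",p))
print(np.round(np.linalg.inv(vision.get_calibration("side")["camera_from_world"])[:3,3]))
print(robot.get_obs()["eef_pos"],robot.get_obs()["joint_positions"])
E
```

```text
[476.2, -175.5, 203.1] [330.34642526 286.61846396] [375.86606315 341.54615989] [389.83847955 277.55187443]
[593, -168, 165] [366.03101347 276.1967191 ] [465.07753368 315.49179775] [384.03101245 239.86896739]
[404, -112, 165] [282.84761694 299.5292488 ] [257.11904234 373.82312199] [367.08218315 304.63893048]
[0, 0, 0] [ 86.24516331 420.43587559] [-234.38709172  676.08968897] [329.70281643 445.4970302 ]
[600, 20, 180] [312.1097127  231.63281685] [330.27428175 204.08204213] [319.99546127 237.48455482]
[ -95. -736.  884.]
[ 475.66551592 -177.23065897  202.94933945] [-5.76732076e-01  1.73128733e-01  1.61397267e+00  2.86032567e-05
  1.35384737e+00 -5.75301640e-01]
```

```bash
python3 - <<'E'
from h import *
d=np.load("sidestart.npy")
for v in range(255,300,3):
    for u in (330,333,337): print(u,v,np.round(world("side",(u,v),d=d[v,u])),end="  ")
    print()
E
```

```text
330 255 [ 460. -185.  297.]  333 255 [ 464. -188.  296.]  337 255 [ 480. -184.  287.]  
330 258 [ 459. -186.  291.]  333 258 [ 466. -188.  288.]  337 258 [ 479. -186.  281.]  
330 261 [ 460. -186.  282.]  333 261 [ 468. -186.  279.]  337 261 [ 480. -185.  273.]  
330 264 [ 460. -187.  276.]  333 264 [ 469. -185.  271.]  337 264 [ 480. -185.  265.]  
330 267 [ 461. -186.  268.]  333 267 [ 469. -186.  264.]  337 267 [ 480. -186.  259.]  
330 270 [ 462. -185.  259.]  333 270 [ 469. -186.  256.]  337 270 [ 480. -187.  251.]  
330 273 [ 461. -187.  254.]  333 273 [ 469. -187.  250.]  337 273 [ 481. -187.  243.]  
330 276 [ 462. -187.  245.]  333 276 [ 473. -184.  238.]  337 276 [ 484. -185.  233.]  
330 279 [582. -68.  98.]  333 279 [ 469. -189.  235.]  337 279 [581. -92. 115.]  
330 282 [575. -76.  98.]  333 282 [583. -78.  95.]  337 282 [590. -84.  95.]  
330 285 [572. -80.  92.]  333 285 [ 519. -141.  161.]  337 285 [ 525. -147.  162.]  
330 288 [ 504. -147.  165.]  333 288 [ 510. -150.  164.]  337 288 [ 517. -155.  164.]  
330 291 [ 502. -150.  159.]  333 291 [ 509. -152.  158.]  337 291 [ 518. -155.  155.]  
330 294 [ 503. -150.  151.]  333 294 [ 508. -154.  151.]  337 294 [ 518. -156.  147.]  
330 297 [ 502. -151.  143.]  333 297 [ 509. -153.  141.]  337 297 [ 520. -155.  136.]
```

```bash
python3 - <<'E'
from h import *
im,d=vision.get_image("side")
np.save("sidez.npy",d)
cv2.imwrite("pics/z.png",cv2.resize(im[220:310,280:400,::-1],(800,600),interpolation=cv2.INTER_NEAREST))
print(robot.get_obs()["eef_pos"])
for v in range(270,300,2): print(v,[int(x) for x in d[v,322:344]])
E
```

```text
[ 475.61411333 -177.23863856  202.7962042 ]
270 [1245, 1247, 1012, 1010, 1004, 1004, 1000, 1000, 1001, 1000, 1003, 1005, 1007, 1011, 1012, 1010, 1015, 1015, 1020, 1217, 1224, 1217]
272 [1251, 1253, 1014, 1013, 1006, 1002, 1004, 1000, 1000, 1006, 1006, 1006, 1010, 1017, 1012, 1016, 1017, 1018, 1201, 1197, 1228, 1227]
274 [1249, 1248, 1022, 1014, 1013, 1009, 1006, 1003, 1004, 1008, 1010, 1011, 1012, 1017, 1019, 1022, 1025, 1191, 1191, 1196, 1194, 1192]
276 [1239, 1239, 1246, 1235, 1235, 1012, 1004, 1008, 1007, 1009, 1014, 1012, 1015, 1022, 1025, 1027, 1188, 1188, 1185, 1187, 1185, 1188]
278 [1234, 1233, 1232, 1237, 1237, 1237, 1233, 1230, 1012, 1014, 1017, 1019, 1027, 1025, 1019, 1198, 1190, 1193, 1189, 1190, 1193, 1195]
280 [1264, 1236, 1231, 1229, 1228, 1227, 1227, 1226, 1229, 1223, 1221, 1218, 1221, 1219, 1229, 1230, 1193, 1195, 1196, 1189, 1193, 1197]
282 [1273, 1300, 1254, 1246, 1229, 1222, 1223, 1224, 1222, 1222, 1222, 1217, 1226, 1228, 1225, 1224, 1202, 1204, 1203, 1203, 1203, 1116]
284 [1277, 1291, 1258, 1248, 1249, 1246, 1223, 1217, 1216, 1217, 1217, 1217, 1218, 1111, 1114, 11
[... 298 characters left out ...]
08, 1108, 1110]
290 [1093, 1095, 1097, 1094, 1096, 1096, 1097, 1096, 1097, 1098, 1101, 1103, 1100, 1105, 1104, 1107, 1106, 1107, 1111, 1112, 1114, 1112]
292 [1090, 1088, 1088, 1095, 1095, 1095, 1097, 1101, 1099, 1101, 1103, 1105, 1106, 1105, 1107, 1103, 1110, 1110, 1110, 1117, 1118, 1115]
294 [1091, 1094, 1097, 1093, 1101, 1101, 1097, 1100, 1102, 1102, 1106, 1106, 1109, 1110, 1112, 1114, 1113, 1109, 1116, 1124, 1118, 1117]
296 [1096, 1097, 1102, 1100, 1107, 1105, 1106, 1106, 1109, 1112, 1107, 1112, 1113, 1115, 1118, 1120, 1117, 1119, 1118, 1123, 1122, 1121]
298 [1099, 1101, 1105, 1104, 1106, 1107, 1109, 1116, 1109, 1108, 1116, 1117, 1113, 1118, 1118, 1123, 1118, 1119, 1229, 1229, 1256, 1207]
```

View pics/z.png

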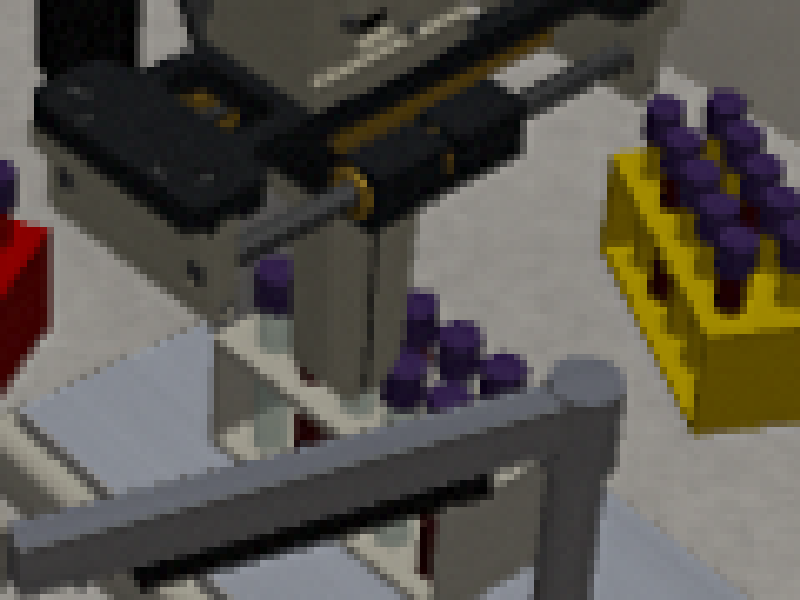

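In the zoomed view the fingertip is at about (336,279), roughly 25 mm higher than the reported TCP would put it. A short test push at reported z 150 settles it: it either moves the strap or passes clear above it.

>>> {"op": "drive_tool", "data": {
  "plan": [
    [[0,0,0.25,0,0,0],[0,0,0.44,0,0,0],[0,0,0.44,0,0,0],[0.1,0,0.44,0,0,0],[0.2,0,0.44,0,0,0],[0.3,0,0.44,0,0,0],[0.4,0,0.44,0,0,0],[0.45,0,0.44,0,0,0],[0.45,0,0.44,0,0,0]]
  ]
}}

```text
t: 6.45
eef_pos: [475.7, -122.5, 149.9]
tcp_rot: [0.0, 0.707, 0.707, -0.0]
force: [-0.6, -0.4, 0.8]
gripper_width: 0.005
gripper_force: 0.0
```

```bash
python3 b.py p1
```

```text
top strap_pivot 0.83 [382. 240.] [ 596. -165.  149.]
top strap_mid 0.21 [306. 231.] [627.  60. 154.]
top strap_end 0.51 [368. 306.] [ 402. -116.  154.]
top cam_pivot 0.71 [320. 236.] [603.  20. 180.]
side strap_pivot 0.67 [368. 283.] [ 595. -175.  149.]
side strap_mid 0.58 [324. 294.] [ 491. -143.  154.]
side strap_end 0.56 [285. 301.] [ 411. -109.  154.]
side cam_pivot 0.42 [442. 405.] [ 436. -490.  180.]
```

View pics/p1.png

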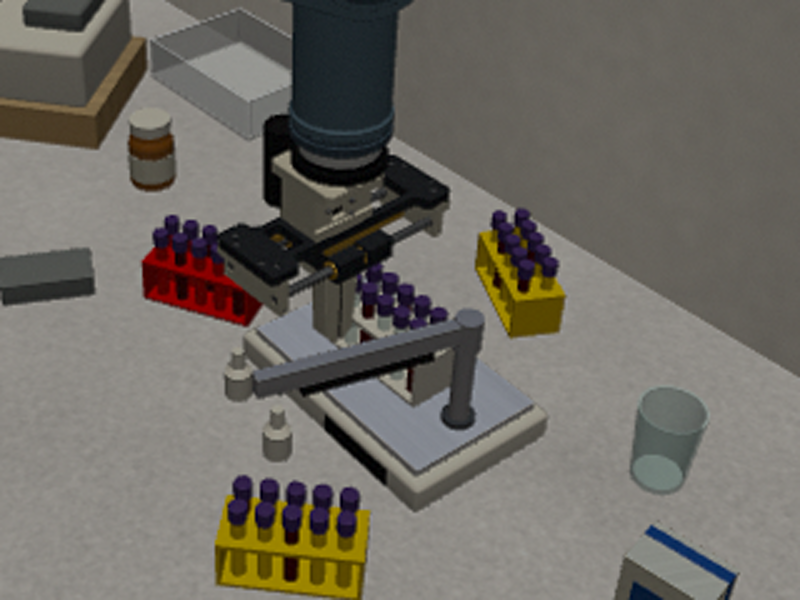

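```bash
python3 - <<'E'
from h import *
for f,tcp in(("sidez",[475.6,-177.2,202.8]),("sidep1",[475.7,-122.5,149.9])):
    d=np.load(f+".npy");P=[]
    for v in range(230,300):
        for u in range(295,350):
            if d[v,u]>0:
                p=world("side",(u,v),d=d[v,u])-tcp
                if abs(p[0])<40 and abs(p[1])<25 and 10<p[2]<70:P.append(p)
    P=np.array(P);print(f,len(P),np.percentile(P,[1,5,50,95,99],axis=0).round().tolist())
    z=P[P[:,2]<60];print(np.histogram(z[:,2],range(10,62,3)))
    m=(P[:,2]>40)&(P[:,2]<60)&(abs(P[:,1]+8)<6);print(P[m].mean(0),P[m][:,0].min(),P[m][:,0].max())
E
```

```text
Traceback (most recent call last):
  File "h.py", line 4, in world
    c=vision.get_calibration(cam);u=(uv[0]-c["cx"])/c["fx"];v=(uv[1]-c["cy"])/c["fy"]
ValueError: time passes only in moves, steps and waits
```

```bash
cat > f.py <<'E'
import h
from h import *
_C={c:vision.get_calibration(c) for c in("top","side")}
class V:
    get_calibration=staticmethod(lambda c:_C[c])
h.vision=V
import sys
def tip(f,tcp):
    d=np.load(f+".npy");P=[]
    q=pix("side",np.array(tcp)+[0,0,40]).astype(int)
    for v in range(q[1]-30,q[1]+30):
        for u in range(q[0]-25,q[0]+25):
            if d[v,u]>0:
                p=world("side",(u,v),d=d[v,u])-tcp
                if abs(p[0])<40 and abs(p[1])<25 and -10<p[2]<60:P.append(p)
    P=np.array(P);print(f,len(P),np.percentile(P,[1,5,50,95,99],axis=0).round().tolist())
    print(np.histogram(P[:,2],range(-10,62,4))[0])
if __name__=="__main__":
    tip("sidez",[475.6,-177.2,202.8]);tip("sidep1",[475.7,-122.5,149.9])
E
python3 f.py
```

```text
sidez 175 [[-17.0, -11.0, 27.0], [-16.0, -10.0, 32.0], [-6.0, -8.0, 47.0], [12.0, 6.0, 59.0], [14.0, 7.0, 60.0]]
[ 0  0  0  0  0  0  0  0  0  5 13 14 24 23 30 27 25]
sidep1 528 [[-39.0, -25.0, -10.0], [-34.0, -24.0, -7.0], [-8.0, -11.0, 14.0], [21.0, 1.0, 56.0], [32.0, 6.0, 59.0]]
[35 39 38 38 32 88 98  0  0  5 12 13 25 24 20 25 26]
```

The fingertip really is about 27 mm above the reported TCP: the depth shows it, and the test push cleared the strap. So I command z as the wanted tip height minus 27. I'll back off, descend to reported z 121, and work out the arc.

>>> {"op": "drive_tool", "data": {
  "plan": [
    [[-0.3,0,0,0,0,0],[-0.48,0,0,0,0,0],[-0.48,0,0,0,0,0],[-0.48,0,0.12,0,0,0],[-0.48,0,0.24,0,0,0],[-0.48,0,0.24,0,0,0]]
  ]
}}

```text
t: 7.7
eef_pos: [474.2, -179.2, 119.0]
tcp_rot: [-0.002, 0.707, 0.707, -0.0]
force: [-0.5, -0.0, 0.7]
gripper_width: 0.008
gripper_force: 0.0
```

```bash
python3 - <<'E'
from h import *
P=robot.get_obs()["eef_pos"];print(P)
for a in list(range(12,90,6))+[87,90,92,93]:
    a_=np.radians(a);u=np.array([-np.cos(a_),np.sin(a_)]);n=np.array([np.sin(a_),np.cos(a_)])
    c=np.array([594,-170])+110*u-n*(7+17.5*np.sin(a_)+7.5*np.cos(a_))
    d=(c-P[:2])/120;print(a,c.round(),[round(d[1],2),round(d[0],2)])
E
```

```text
[ 474.24620859 -179.15085594  119.00536234]
12 [ 483. -165.] [np.float64(0.12), np.float64(0.07)]
18 [ 483. -155.] [np.float64(0.2), np.float64(0.08)]
24 [ 485. -144.] [np.float64(0.29), np.float64(0.09)]
30 [ 488. -134.] [np.float64(0.37), np.float64(0.11)]
36 [ 491. -124.] [np.float64(0.46), np.float64(0.14)]
42 [ 496. -114.] [np.float64(0.54), np.float64(0.18)]
48 [ 502. -105.] [np.float64(0.62), np.float64(0.23)]
54 [509. -96.] [np.float64(0.69), np.float64(0.29)]
60 [517. -88.] [np.float64(0.76), np.float64(0.35)]
66 [525. -80.] [np.float64(0.83), np.float64(0.43)]
72 [535. -73.] [np.float64(0.88), np.float64(0.51)]
78 [546. -68.] [np.float64(0.93), np.float64(0.6)]
84 [557. -63.] [np.float64(0.97), np.float64(0.69)]
87 [563. -61.] [np.float64(0.98), np.float64(0.74)]
90 [570. -60.] [np.float64(0.99), np.float64(0.79)]
92 [574. -59.] [np.float64(1.0), np.float64(0.83)]
93 [576. -59.] [np.float64(1.0), np.float64(0.85)]
```

>>> {"op": "drive_tool", "data": {
  "plan": [
    [[0.12,0.07,0,0,0,0],[0.2,0.08,0,0,0,0],[0.25,0.085,0,0,0,0],[0.29,0.09,0,0,0,0],[0.33,0.1,0,0,0,0],[0.37,0.11,0,0,0,0],[0.42,0.125,0,0,0,0],[0.46,0.14,0,0,0,0],[0.46,0.14,0,0,0,0]]
  ]
}}

```text
t: 8.82
eef_pos: [492.4, -124.8, 120.8]
tcp_rot: [-0.0, 0.707, 0.707, 0.0]
force: [0.5, 0.0, 0.1]
gripper_width: 0.003
gripper_force: 0.0
```

```bash
python3 b.py p2
```

```text
top strap_pivot 0.56 [384. 241.] [ 593. -170.  149.]
top strap_mid 0.61 [365. 272.] [ 500. -110.  154.]
top strap_end 0.48 [347. 295.] [434. -55. 154.]
top cam_pivot 0.97 [321. 236.] [605.  17. 180.]
side strap_pivot 0.68 [369. 282.] [ 598. -175.  149.]
side strap_mid 0.82 [319. 284.] [ 502. -114.  154.]
side strap_end 0.64 [317. 280.] [ 511. -100.  154.]
```

View pics/p2.png

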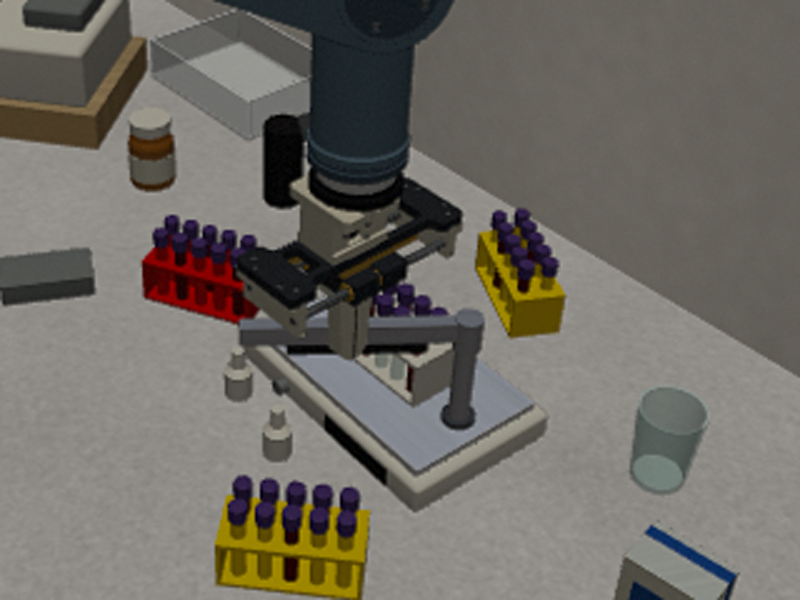

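The finger has moved the strap, now at about 36° and running from (470,320) to (245,330) in the crop. I'll check tip height before going over the rack.

```bash
python3 - <<'E'
from f import *
d=np.load("sidep2.npy")
for u in (313,316,319,322,324):
    print(u,[ (v,*world("side",(u,v),d=d[v,u]).round().astype(int).tolist()) for v in range(278,298,2)])
E
```

```text
313 [(278, 475, -125, 194), (280, 476, -123, 186), (282, 475, -124, 182), (284, 477, -123, 176), (286, 479, -121, 168), (288, 477, -123, 164), (290, 477, -123, 159), (292, 562, -33, 45), (294, 555, -41, 47), (296, 551, -46, 47)]
316 [(278, 475, -133, 199), (280, 475, -134, 195), (282, 475, -134, 189), (284, 475, -134, 184), (286, 477, -132, 176), (288, 480, -130, 167), (290, 477, -133, 166), (292, 477, -133, 160), (294, 561, -45, 47), (296, 557, -49, 45)]
319 [(278, 485, -132, 194), (280, 485, -133, 188), (282, 484, -133, 183), (284, 484, -134, 178), (286, 486, -132, 171), (288, 484, -134, 168), (290, 485, -133, 161), (292, 487, -132, 153), (294, 567, -49, 46), (296, 562, -55, 47)]
322 [(278, 490, -136, 193), (280, 492, -134, 185), (282, 493, -134, 179), (284, 496, -131, 170), (286, 494, -133, 167), (288, 493, -134, 163), (290, 494, -133, 156), (292, 494, -134, 151), (294, 572, -54, 47), (296, 568, -59, 46)]
324 [(278, 498, -134, 187), (280, 498, -134, 183), (282, 498, -134, 177), (284, 498, -135, 172), (286, 498, -135, 166), (288, 498, -136, 161), (290, 501, -133, 152), (292, 581, -52, 47), (294, 576, -57, 47), (296, 574, -60, 43)]
```

>>> {"op": "drive_tool", "data": {
  "plan": [
    [[0.04,0.02,0,0,0,0],[0.08,0.04,0,0,0,0],[0.12,0.065,0,0,0,0],[0.16,0.09,0,0,0,0],[0.2,0.12,0,0,0,0],[0.23,0.15,0,0,0,0],[0.27,0.18,0,0,0,0],[0.3,0.21,0,0,0,0],[0.34,0.25,0,0,0,0],[0.37,0.29,0,0,0,0],[0.4,0.33,0,0,0,0],[0.42,0.37,0,0,0,0],[0.45,0.41,0,0,0,0],[0.47,0.46,0,0,0,0],[0.49,0.5,0,0,0,0],[0.51,0.55,0,0,0,0],[0.52,0.59,0,0,0,0],[0.52,0.62,0,0,0,0],[0.53,0.64,0,0,0,0],[0.53,0.64,0,0,0,0]]
  ]
}}

```text
t: 11.82
eef_pos: [569.6, -61.9, 120.9]
tcp_rot: [0.0, 0.708, 0.707, 0.0]
force: [0.3, -0.3, -0.2]
gripper_width: 0.009
gripper_force: 0.0
```

>>> {"op": "drive_tool", "data": {
  "plan": [
    [[0,0.015,0,0,0,0],[0,0.03,0,0,0,0],[0,0.03,0,0,0,0]]
  ]
}}

```text
t: 12.2
eef_pos: [573.0, -61.9, 120.9]
tcp_rot: [-0.0, 0.708, 0.707, 0.0]
force: [-0.1, 1.1, 0.0]
gripper_width: 0.006
gripper_force: 0.3
```

>>> {"op": "drive_tool", "data": {
  "plan": [
    [[0,0.015,0,0,0,0],[0,0.03,0,0,0,0],[0,0.03,0,0,0,0]]
  ]
}}

```text
t: 12.58
eef_pos: [576.6, -61.9, 120.9]
tcp_rot: [-0.0, 0.708, 0.707, 0.0]
force: [-0.9, 0.8, 0.7]
gripper_width: 0.006
gripper_force: 0.5
```

```bash
python3 b.py p3
```

```text
top strap_pivot 0.59 [383. 240.] [ 596. -166.  149.]
top cam_pivot 0.58 [317. 237.] [601.  28. 180.]
side strap_pivot 0.74 [368. 284.] [ 591. -178.  149.]
side strap_mid 0.75 [334. 260.] [588. -73. 154.]
side strap_end 0.96 [315. 239.] [611.  19. 154.]
side cam_pivot 0.69 [312. 231.] [603.  22. 180.]
```

View pics/p3.png

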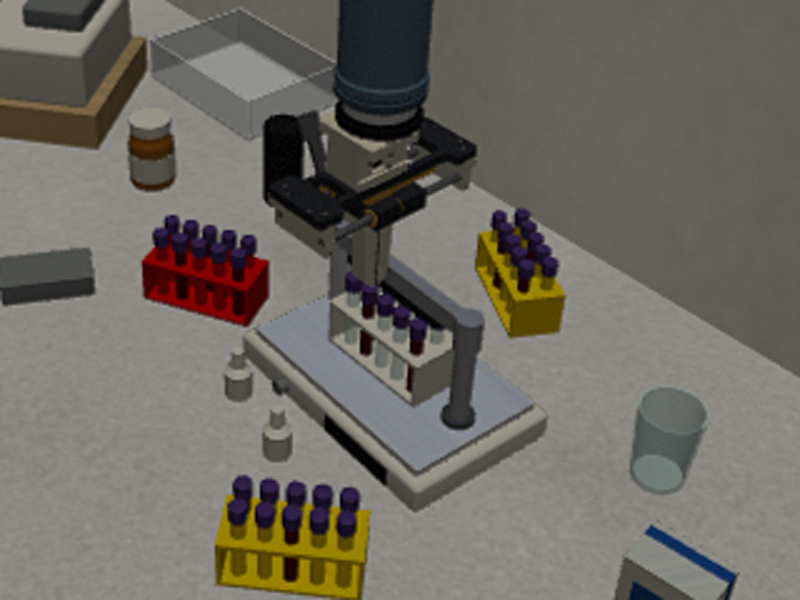

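The strap is over the caps, running from (465,320) to about (385,265) in the crop. I'll push on gently until the stop answers with force.

>>> {"op": "drive_tool", "data": {
  "plan": [
    [[0,0.01,0,0,0,0],[0,0.02,0,0,0,0],[0,0.02,0,0,0,0]]
  ]
}}

```text
t: 13.45
eef_pos: [576.7, -62.0, 120.8]
tcp_rot: [-0.002, 0.708, 0.707, -0.002]
force: [-8.7, -0.7, 4.6]
gripper_width: 0.007
gripper_force: 4.1
```

>>> {"op": "drive_tool", "data": {
  "plan": [
    [[0,0.01,0,0,0,0],[0,0.02,0,0,0,0],[0,0.02,0,0,0,0]]
  ]
}}

```text
t: 13.82
eef_pos: [576.7, -61.9, 120.8]
tcp_rot: [-0.003, 0.707, 0.707, -0.003]
force: [-15.9, -0.2, 8.5]
gripper_width: 0.004
gripper_force: 7.8
```

>>> {"op": "drive_tool", "data": {
  "plan": [
    [[0,0.01,0,0,0,0],[0,0.015,0,0,0,0],[0,0.015,0,0,0,0]]
  ]
}}

```text
t: 14.2
eef_pos: [576.8, -62.0, 120.8]
tcp_rot: [-0.004, 0.707, 0.707, -0.004]
force: [-20.7, -1.7, 11.6]
gripper_width: 0.005
gripper_force: 10.6
```

The force rose to 21 N with no motion, so the strap is home on its stop. Next I back off, rise, and move in front of the lever.

>>> {"op": "drive_tool", "data": {
  "plan": [
    [[0,-0.15,0,0,0,0],[0,-0.25,0,0,0,0],[0,-0.25,-0.4,0,0,0],[0,-0.25,-0.85,0,0,0],[0,-0.25,-0.85,0,0,0],[0.2,0,-0.85,0,0,0],[0.43,0.18,-0.85,0,0,0],[0.43,0.18,-0.85,0,0,0],[0.43,0.18,-0.85,0,0,0]]
  ]
}}

```text
t: 15.32
eef_pos: [604.2, -10.7, 222.0]
tcp_rot: [-0.0, 0.707, 0.707, -0.001]
force: [0.2, 0.1, 0.5]
gripper_width: 0.004
gripper_force: 0.0
```

```bash
cat > c.py <<'E'
from h import *
import sys
tag=sys.argv[1]
for cam in("top","side"):
    im,dp=vision.get_image(cam)
    np.save(f"{cam}{tag}.npy",dp)
    if cam=="side": cv2.imwrite(f"pics/{tag}.png",cv2.resize(im[150:330,240:480,::-1],(800,600),interpolation=cv2.INTER_CUBIC))
    for n,z in(("strap_mid",154),("strap_end",154),("cam_pivot",180),("lever_end",float(sys.argv[2]))):
        for r in vision.tip_of(cam,n)[:1]:
            print(cam,n,round(r["score"],2),np.round(r["centre"]),np.round(world(cam,r["centre"],z=z)))
o=robot.get_obs();print(o["t"],o["eef_pos"],o["force"])
E
python3 c.py p4 255
```

```text
top strap_mid 0.77 [348. 238.] [602. -63. 154.]
top strap_end 0.75 [172. 310.] [399. 449. 154.]
top cam_pivot 0.86 [319. 235.] [607.  24. 180.]
top lever_end 0.72 [385. 240.] [ 573. -160.  255.]
side strap_mid 0.95 [335. 258.] [594. -67. 154.]
side strap_end 0.88 [310. 243.] [589.  13. 154.]
side cam_pivot 0.67 [312. 228.] [608.  31. 180.]
side lever_end 0.88 [304. 202.] [592.  43. 255.]
15.825 [604.6977969  -10.65417153 223.0944851 ] [-0.44076969 -0.4663943   0.98859519]
```

View pics/p4.png

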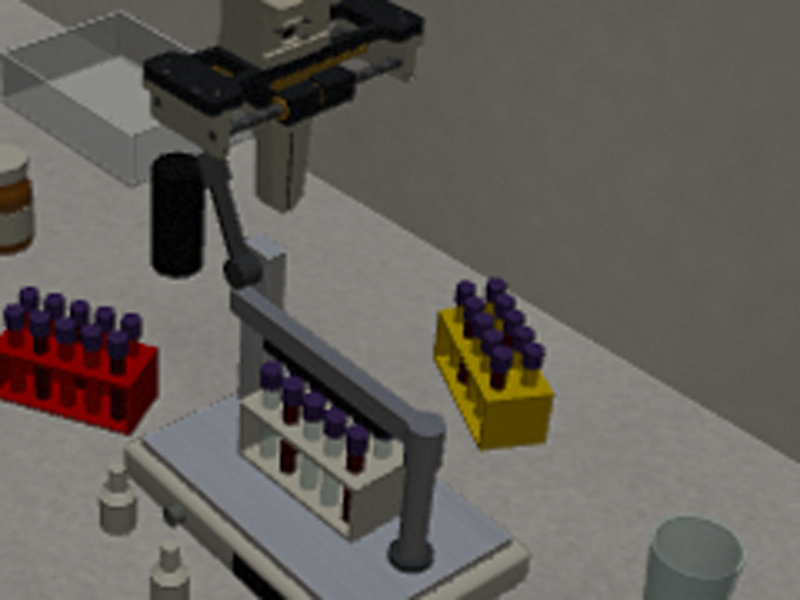

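The strap lies home against the catch post. The finger, tip at (285,208), is on the near side of the upright lever at (215,160)–(240,270). I'll sweep the lever down along its arc.

>>> {"op": "drive_tool", "data": {
  "plan": [
    [[0.18,0,-0.025,0,0,0],[0.3,0,-0.025,0,0,0],[0.346,0,-0.025,0,0,0],[0.4,0,-0.01,0,0,0],[0.449,0,0.006,0,0,0],[0.5,0,0.03,0,0,0],[0.544,0,0.055,0,0,0],[0.59,0,0.09,0,0,0],[0.63,0,0.12,0,0,0],[0.67,0,0.16,0,0,0],[0.704,0,0.2,0,0,0],[0.735,0,0.24,0,0,0],[0.763,0,0.29,0,0,0],[0.785,0,0.34,0,0,0],[0.806,0,0.39,0,0,0],[0.82,0,0.44,0,0,0],[0.83,0,0.49,0,0,0],[0.83,0,0.49,0,0,0]]
  ]
}}

```text
t: 18.08
eef_pos: [603.8, 89.6, 163.1]
tcp_rot: [-0.001, 0.707, 0.707, -0.001]
force: [0.9, -0.0, 0.3]
gripper_width: 0.002
gripper_force: 0.0
```

>>> {"op": "drive_tool", "data": {
  "plan": [
    [[0,0,0.02,0,0,0],[0,0,0.04,0,0,0],[0,0,0.04,0,0,0]]
  ]
}}

```text
t: 18.45
eef_pos: [604.6, 89.3, 159.0]
tcp_rot: [-0.0, 0.707, 0.707, -0.0]
force: [0.2, -0.3, 0.2]
gripper_width: 0.008
gripper_force: 0.0
```

```bash
python3 c.py p5 180
```

```text
top strap_mid 0.77 [352. 238.] [601. -74. 154.]
top strap_end 0.95 [320. 236.] [611.  21. 154.]
top cam_pivot 0.91 [318. 234.] [610.  25. 180.]
top lever_end 0.36 [318. 283.] [466.  27. 180.]
side strap_end 0.91 [313. 239.] [605.  22. 154.]
side cam_pivot 0.88 [313. 230.] [605.  22. 180.]
side lever_end 0.74 [292. 217.] [604. 102. 180.]
18.95 [604.90395795  89.12634864 159.33664335] [ 0.37063983  0.03119579 -0.4603804 ]
```

View pics/p5.png

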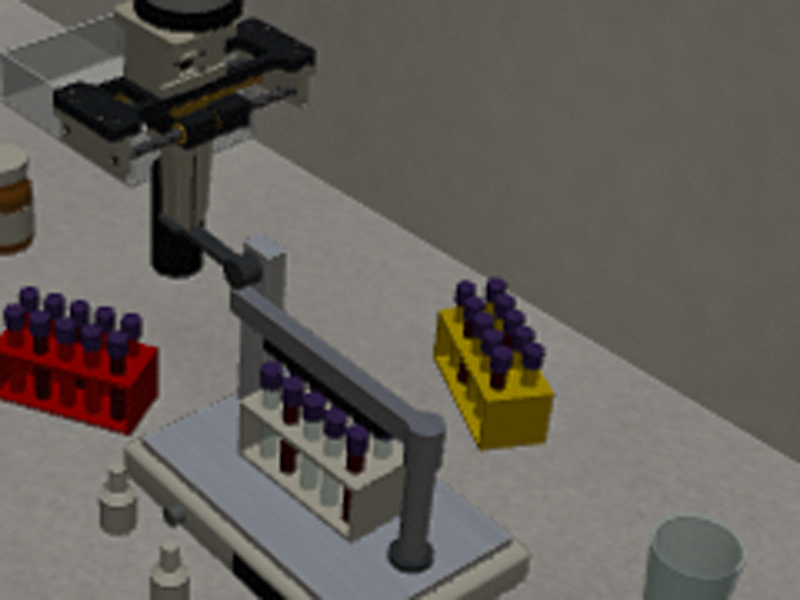

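The lever is nearly level, from (240,270) to (175,225), with the finger on its paddle. I'll press on until it meets the stop.

>>> {"op": "drive_tool", "data": {
  "plan": [
    [[0,0,0.02,0,0,0],[0,0,0.03,0,0,0],[0,0,0.03,0,0,0]]
  ]
}}

```text
t: 19.32
eef_pos: [605.1, 89.3, 156.1]
tcp_rot: [0.0, 0.707, 0.707, 0.0]
force: [-0.1, 0.8, 3.3]
gripper_width: 0.003
gripper_force: 1.7
```

>>> {"op": "drive_tool", "data": {
  "plan": [
    [[0,0,0.015,0,0,0],[0,0,0.02,0,0,0],[0,0,0.02,0,0,0]]
  ]
}}

```text
t: 19.7
eef_pos: [605.2, 89.3, 155.8]
tcp_rot: [0.001, 0.707, 0.707, 0.001]
force: [-4.5, 1.1, 15.0]
gripper_width: 0.01
gripper_force: 7.0
```

>>> {"op": "drive_tool", "data": {
  "plan": [
    [[0,0,0.01,0,0,0],[0,0,0.015,0,0,0],[0,0,0.015,0,0,0]]
  ]
}}

```text
t: 20.08
eef_pos: [605.4, 89.3, 155.6]
tcp_rot: [0.001, 0.707, 0.707, 0.001]
force: [-7.2, 1.3, 21.1]
gripper_width: 0.009
gripper_force: 10.9
```

Hard stop reached: 21 N, no travel, and the tip is at lever-level height. Retreating straight up.

>>> {"op": "drive_tool", "data": {
  "plan": [
    [[0,0,-0.2,0,0,0],[0,0,-0.6,0,0,0],[0,0,-1,0,0,0],[0,0,-1,0,0,0],[0,0,-1,0,0,0]]
  ]
}}

```text
t: 20.7
eef_pos: [604.4, 89.1, 270.5]
tcp_rot: [-0.0, 0.708, 0.707, -0.001]
force: [-0.6, -0.3, -0.6]
gripper_width: 0.005
gripper_force: 0.0
```

```bash
python3 c.py p6 180
```

```text
top strap_mid 0.95 [353. 238.] [602. -79. 154.]
top strap_end 0.73 [319. 239.] [600.  23. 154.]
top cam_pivot 0.97 [316. 239.] [596.  31. 180.]
top lever_end 0.53 [318. 238.] [598.  26. 180.]
side strap_end 0.56 [310. 238.] [602.  29. 154.]
side cam_pivot 0.68 [311. 231.] [601.  25. 180.]
side lever_end 0.83 [294. 220.] [597.  85. 180.]
21.2 [604.84295077  89.18699428 271.27103999] [-0.15320288  0.16214775 -0.72120865]
```

View pics/p6.png

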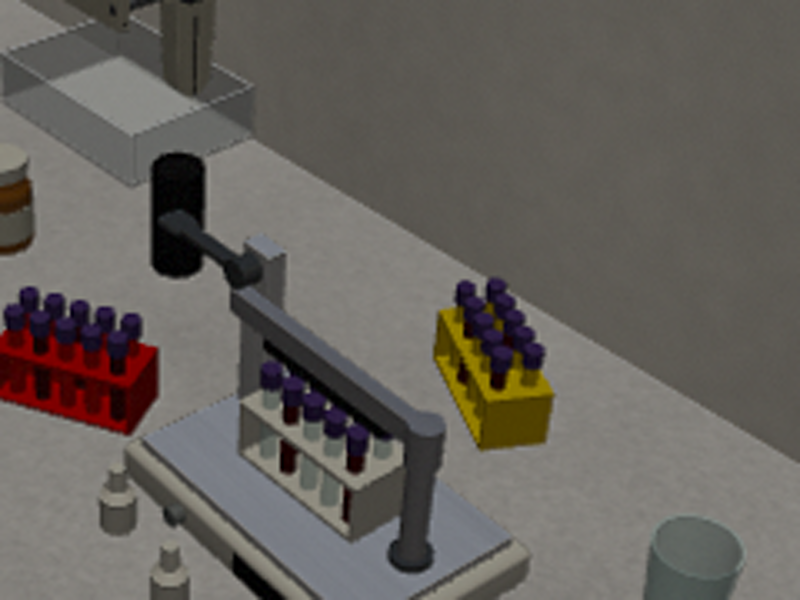

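The lever lies level from (240,270) to (175,220), parallel to the strap. The strap is against the post, and the rack and the other things have not moved. The finger is clear.

```bash
python3 -c "
from station import robot
print(robot.finish_job())"
```

```text
the job is handed in; nothing more can be done
None
```

The strap is fully home against its stop and the cam lever was then pushed down level; the rack and the bench items look unmoved in the last picture, and the job was handed in at about 21 s of the 51 s allowed.

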